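# Hold a brass tag blank inside the matting booth

## Robot

A 6-joint arm with a two-finger parallel gripper is mounted at the origin on the work surface. World frame = base frame: x ahead of the robot, y to its left, z up, the work surface at z = 0. Lengths are in m, angles in rad, forces in N, time in s.
With the tool pointing down it reaches from about 0.35 to 0.85 m from the base axis. Payload 8.1 kg.
Tool frame: the origin (TCP) lies at the centre of the arm's flange, where the gripper is bolted on; the fingertips stand 186 mm ahead of it and the grasp point (between the pads) lies 167 mm ahead of it (robot.nose_length is the distance from the TCP to the fingertips, in m); z points along the fingers, x is the direction in which the jaws open and shut, and the axes are right-handed (so a half turn about z gives the same grasp; the last joint's range is limited). The gripper opens to 93 mm and grips with 3 to 60 N. Pads are 15 mm wide; open, the fingers measure 128 mm over their backs; the gripper's body (75 mm by 188 mm) begins 65 mm behind the grasp point.
Start: joints at [1.033, 0.13, 1.488, -0, 1.523, -0.085], TCP at [0.262, 0.54, 0.405] pointing down, gripper open.
Joint ranges: [-2.96, 2.96], [-0.89, 2.26], [0.02, 2.5], [-1.34, 4.48], [0, 2.73], [-2.66, 2.66]. Speed limits (rad/s): [2.39, 2.39, 2.79, 3.14, 3.14, 3.14].

## Interface

Orientations are given as a rotation vector (axis times angle).
In Python, from plant import robot gives the robot as it stands.
- The arm moves only by the tool arm_command, never from a script. Its argument "motion" is a list of rows, each an object with "slide": the shift along the tool's x, y, z each as a share of 0.4 m, from -1 to 1, a list of three; "turn": the turn, a rotation vector about the tool's x, y, z each as a share of 0.5 rad, from -1 to 1, a list of three. A call has exactly 5 rows; each row shifts and turns the commanded pose from where the row before left it, along the tool's axes as they then stand; what a row does not reach is not made up. A row lasts 1/12 s, in which the tool goes at most 41.7 mm and 7.16 degrees, less where a joint would pass 70% of its speed; a pose out of reach is approached as far as the arm can. A call with a number of a shift or a turn outside -1 to 1 is refused whole. A call with a gripper value outside its range is refused whole. "gripper" is the opening in per cent of the stroke, from 0 (shut) to 100 (fully open), set as the call begins (left out, the last holds). The fingers move at their own pace and stop on an object; "grip_force" is the grip in N (left out, the last holds). Time passes only in rows, so rows that do not move let the fingers close, or fill a call up. It gives the time, the measured TCP pose, the force and the opening at its end, in the units of the state.
- robot.read_state(): the state, without advancing time (a new reading comes with each control period).
- robot.read_camera(name): name is "scene" or "top" or "wrist"; returns a dict with "pixels" (480x640x3 uint8, blue, green, red), "intrinsics" (3x3 intrinsics, pixels), "T" (4x4, takes a point from camera to world coordinates). Camera axes: x right, y down, z forward; pixel columns grow to the right and rows downward; lengths in m; the calibration is good to about 2 mm. A picture is of the moment at which its call begins. There is no depth.
- robot.close_job(): hands the job in, once; it reports no verdict.
The state is a dict: "t": time; "q": joint angles; "dq": joint speeds; "joint_torque": joint torques, N m; "tool_pos": TCP position; "orientation": TCP orientation; "force": force on the tool from outside, world axes, zero at the start; "wrist_torque": the same for the moment, N m; "opening": finger opening in m.
Only numpy, scipy, OpenCV 4.12 (cv2) and the standard library are available. Lean on these libraries where they do the work, as an engineer would, in place of code of your own. Each camera call takes 0.05 s, during which the arm holds its last target.

## Task

Get the brass tag blank ready for matting: slide the booth's shutter (the one with the orange grip) all the way to its end stop so that the feed slot is fully open, then take the dark wooden hand clamp that holds the brass blank out of the rack and lower the blank straight down through the slot until about three quarters of the brass (6 cm of the 8 cm) is below the booth's top. Finish while still holding the clamp there, upright and still, with its jaws clear above the top so that your grip alone carries it; leave the two other clamps and everything else on the bench where they are.

Things in the scene. Friction and masses are not known exactly. Their poses are not given: they have to be found in the camera images.
- booth: Fixed matting booth: clear box, 246 mm deep (x) by 286 wide (y), green tray, window sloping to the robot (-x), aluminium deck whose top is 165 mm up, dust cartridge on the +y cheek. Origin under its centre; yaw up to 0.3 either way. Inside, under the slot, free down to 30 mm above the bench; a blast nozzle ends 30 mm from the slot's centre plane (+x), 35 mm below the deck's top.
- booth_slot (a point): Centre of the feed slot, level with the deck's top; axes as booth, z up, y along the slot. Slot 32 mm long (y), 7 mm wide (x), through a deck 8 mm thick; a 45 degree bevel widens its upper 4 mm to 40 x 15 mm. Two steel shutter guides 8 mm high run along y, 22 to 32 mm to either side of the slot's centre line (x).
- shutter (a joint): Travel (m) of the shutter, a dark steel plate 50 x 56 x 4 mm lying on the deck over the slot: 0 = shut, centred on the slot; 0.060 = at its end stop, slot fully open. It grows as the shutter slides along the booth's +y. Starts at 0 to 0.010; about 2 N of friction; stays where it is left.
- shutter_grip (a point): Centre of the top face of the shutter's upright orange grip: a block 32 mm (x) by 12 mm (y), top 37 mm above the deck, 33 above the shutter plate. Axes as booth. Shut, it stands 14 mm from the slot's centre along +y; fully open, 74 mm. The end-stop bar on the deck, 92 mm from the slot's centre along +y, is 6 mm high.
- clamp_brass: The work: wooden hand clamp, DARK handle, hanging upright in the rack, a brass blank pointing down. Origin: the blank's lower end; z up, x thin. Blank 5 (x) x 30 mm (y), z 0 to 80, end rounded to radius 15 in y-z; jaws 20 x 30, z 80 to 110; steel band 36 x 46, z 110 to 118; handle 22 (x) x 34 (y), z 118 to 168; wedge to 174. 0.11 to 0.21 kg. Either way round fits the slot.
- blank_end (a point): Centre of the lower, rounded end of the brass blank, the same point as the clamp's origin; axes as clamp_brass.
- clamp_handle (a point): Centre of the dark handle of the brass clamp, 143 mm above the blank's lower end; axes as clamp_brass. To be gripped across its 22 mm (x) direction.
- rack: Fixed clear rack, white base 100 x 262 mm; origin under its centre, y along the row, yaw up to 0.3 either way. Its clear upper tier (72 x 254 mm, top 122 mm up) has three holes 26 (x) x 36 mm (y), 80 mm apart, where the clamps hang by their bands, x axes along the rack's x, lower ends 12 mm above the bench. Which clamp is in which hole varies. They lift straight out: 110 mm until clear.
- clamp_copper: Another clamp of the same shape, LIGHT wood handle, holding a copper disc; hangs in the rack. Leave it.
- clamp_steel: Another clamp of the same shape, LIGHT wood handle, holding a steel square; hangs in the rack. Leave it.
- bench_block: Loose square steel bench block, 65 x 65 x 22 mm, origin under its centre. Leave it.
- compound_bar: Loose red-brown bar of polishing compound, 32 x 100 x 30 mm, origin under its centre. Leave it.
- tin: Loose amber jar with a black cap, 52 mm across, 45 mm high, origin under its centre. Leave it.
- mallet: Loose mallet, wooden handle and white head, 230 mm long, lying on the bench, origin under its middle. Leave it.
There are look-alikes about, which are no part of the job. What is shaped like the clamp_brass but green is not meant.

How it is judged:
By the outcome, as a careful person would: the job done as asked, in the order asked, and still so for the second after the job is handed in, while the arm keeps its last pose, push and grip.
It also fails if it takes over 64 s, if anything falls off the work surface, if the arm or the gripper's body presses on something with over 40 N, if the wrist force passes 120 N, or if a joint passes its speed limit or range.

## Working session

There is one attempt and no reset: what is moved stays moved. The work goes in short steps, Python scripts to look and compute and a tool call to move; the robot and the scene stay as the last step left them, time stands still between calls to the robot, and variables do not carry over. Pictures are saved under pics/ and viewed, and the job is handed in when it is done.

Besides the shell and the picture viewer there is one more tool, called after "Request:" by a JSON object that holds its "api" and its "payload", one argument or row to a line. arm_command: Moves the arm, as the interface text tells. Shift numbers are shares of 0.4 m and turn numbers shares of 0.5 rad, none past 1 either way. Its arguments: {"type":"object","properties":{"motion":{"type":"array","items":{"type":"object","properties":{"slide":{"type":"array","items":{"type":"number"}},"turn":{"type":"array","items":{"type":"number"}}}}},"gripper":{"type":"number"},"grip_force":{"type":"number"}},"required":["motion"]}

```bash
ls; mkdir -p pics; cat > h.py <<'E'
import numpy as np,cv2
from plant import robot
def snap(n,f):
    c=robot.read_camera(n); cv2.imwrite(f'pics/{f}.png',c['pixels']); np.savez(f'pics/{f}.npz',K=c['intrinsics'],T=c['T']); return c
E
python3 - <<'E'
from h import *
for n in ['scene','top','wrist']:
    c=snap(n,n+'0'); print(n,np.round(c['intrinsics'],1).tolist(),np.round(c['T'],3).tolist())
print(robot.read_state())
E
```

```text
pics
scene [[527.5, 0.0, 323.1], [0.0, 527.5, 234.1], [0.0, 0.0, 1.0]] [[0.991, 0.092, -0.094, 0.67], [0.131, -0.744, 0.656, -0.796], [-0.009, -0.662, -0.749, 0.986], [0.0, 0.0, 0.0, 1.0]]
top [[521.0, 0.0, 324.2], [0.0, 521.0, 237.3], [0.0, 0.0, 1.0]] [[0.004, -0.993, 0.119, 0.427], [-1.0, -0.003, 0.012, -0.039], [-0.011, -0.119, -0.993, 1.403], [0.0, 0.0, 0.0, 1.0]]
wrist [[347.2, 0.0, 317.6], [0.0, 347.2, 239.7], [0.0, 0.0, 1.0]] [[0.437, 0.863, 0.254, 0.189], [0.899, -0.418, -0.127, 0.573], [-0.003, 0.284, -0.959, 0.384], [0.0, 0.0, 0.0, 1.0]]
{'t': 0.15, 'q': array([ 1.03261924e+00,  1.30995993e-01,  1.48903323e+00,  3.82279693e-06,
        1.52301452e+00, -8.54163668e-02]), 'dq': array([ 7.94407286e-05, -2.49910564e-03, -2.91158772e-03,  1.23886923e-03,
        2.73590093e-04, -1.62533186e-03]), 'joint_torque': array([-5.73913494e-04, -5.60491526e+01, -4.92320573e+01,  7.67522492e-02,
        3.08240438e-02, -8.10139625e-06]), 'tool_pos': array([0.26236633, 0.53939807, 0.40392102]), 'orientation': array([ 2.66280960e+00,  1.66580571e+00, -2.03079281e-03]), 'force': array([-0.61300922,  0.38070603, -0.28734   ]), 'wrist_torque': array([-0.01123323, -0.00572581, -0.04996766]), 'opening': 0.09291465332920261}
```

View pics/scene0.png

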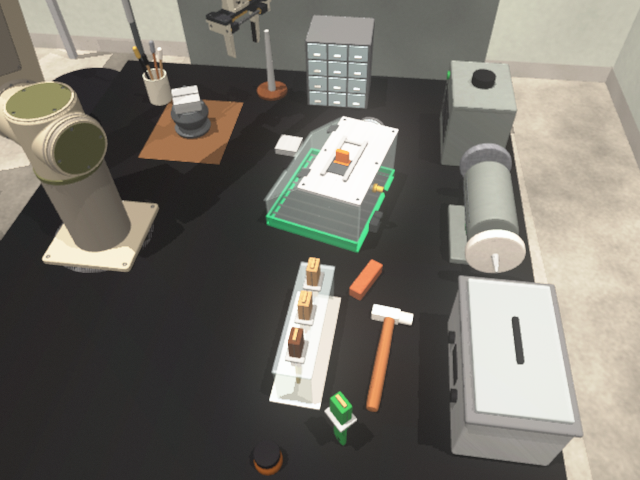

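View pics/top0.png

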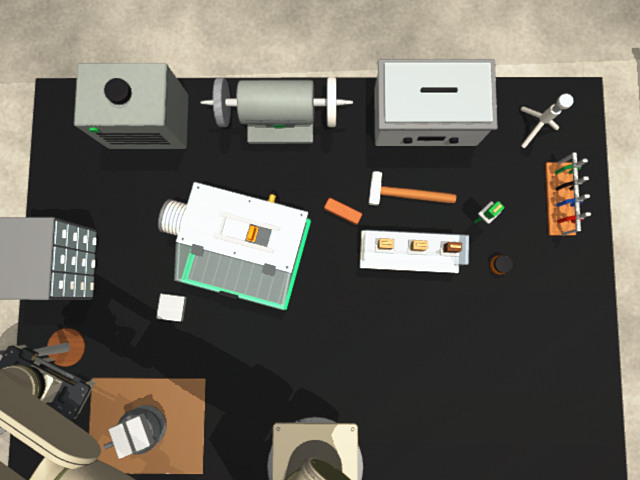

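View pics/wrist0.png

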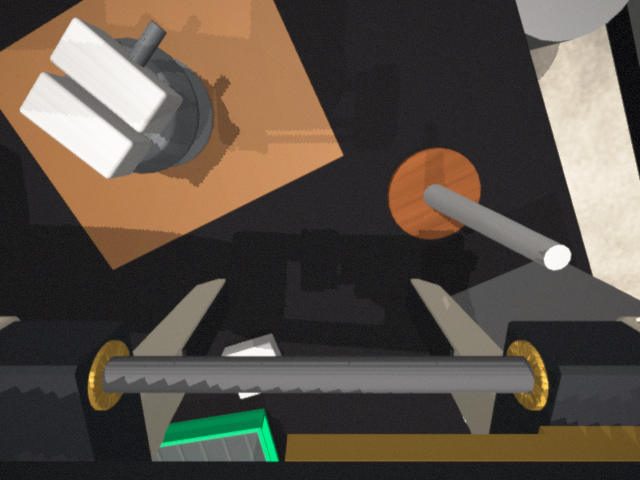

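The scene view shows three wooden clamps in the rack: light at (313,270), light at (305,305) and dark at (296,343). A green look-alike stands at (340,405), outside the rack. The dark one at top view (453,247) fits. I'll confirm it in an enlarged crop.

```bash
python3 - <<'E'
import cv2,numpy as np
a=cv2.imread('pics/top0.png');b=cv2.imread('pics/scene0.png')
A=cv2.resize(a[215:285,350:510],(800,350),interpolation=cv2.INTER_CUBIC)
C=cv2.resize(a[170:320,150:320],(400,353)[:2],interpolation=cv2.INTER_CUBIC)
cv2.imwrite('pics/c1.png',A)
cv2.imwrite('pics/c2.png',cv2.resize(a[175:315,160:320],(800,600),interpolation=cv2.INTER_CUBIC)[:600])
cv2.imwrite('pics/c3.png',cv2.resize(b[250:410,260:360],(375,600),interpolation=cv2.INTER_CUBIC))
cv2.imwrite('pics/c4.png',cv2.resize(b[110:260,250:410],(640,600),interpolation=cv2.INTER_CUBIC))
E
```

```text
(no output)
```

View pics/c1.png

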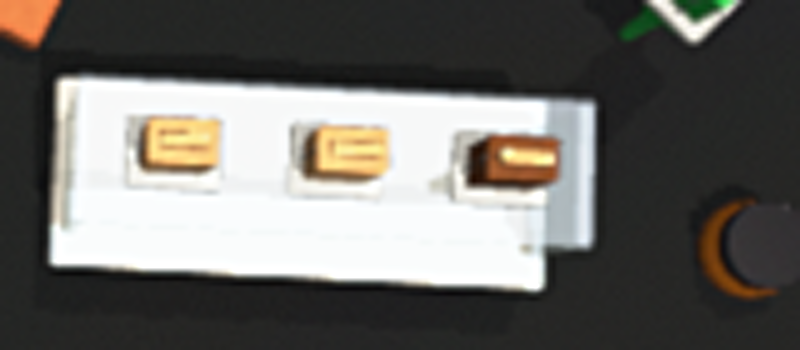

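View pics/c2.png

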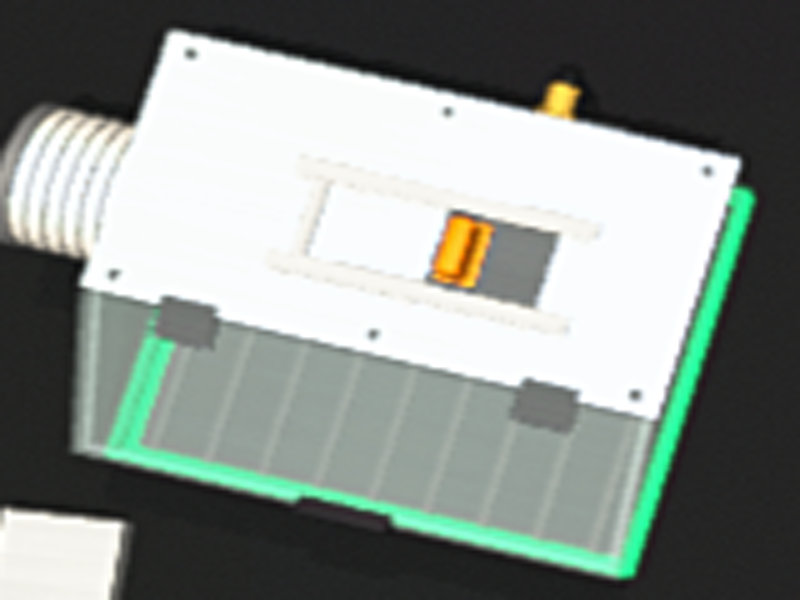

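View pics/c3.png

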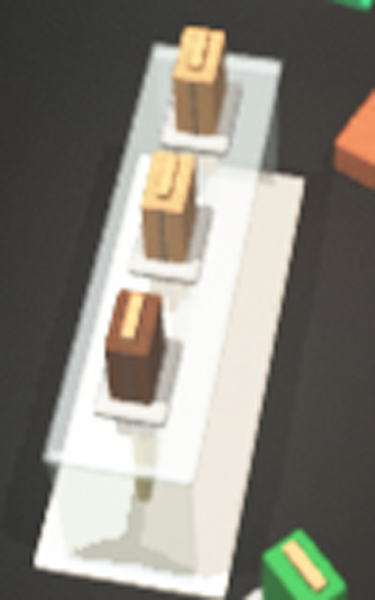

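View pics/c4.png

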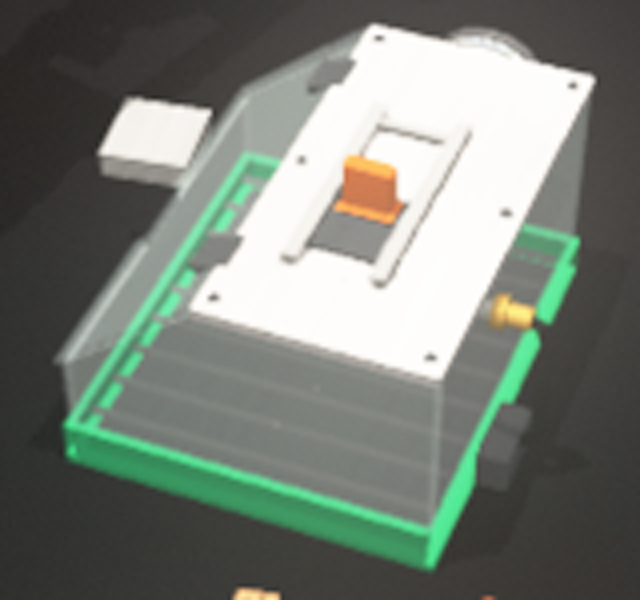

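The dark-handled clamp at the -y end of the rack, at top (453,247), shows the brass blank below its tier, so it is the one meant. Next I'll get rough positions.

```bash
cat >> h.py <<'E'
def ray(f,u,v,z):
    d=np.load(f'pics/{f}.npz');K,T=d['K'],d['T']
    r=T[:3,:3]@np.linalg.inv(K)@np.array([u,v,1.]);o=T[:3,3]
    return o+r*(z-o[2])/r[2]
def proj(f,p):
    d=np.load(f'pics/{f}.npz');K,T=d['K'],d['T']
    c=T[:3,:3].T@(np.array(p)-T[:3,3]);c=K@c;return c[:2]/c[2]
def tri(l): # list of (file,u,v)
    A=np.zeros((3,3));b=np.zeros(3)
    for f,u,v in l:
        d=np.load(f'pics/{f}.npz');K,T=d['K'],d['T']
        r=T[:3,:3]@np.linalg.inv(K)@np.array([u,v,1.]);r/=np.linalg.norm(r);P=np.eye(3)-np.outer(r,r)
        A+=P;b+=P@T[:3,3]
    return np.linalg.solve(A,b)
E
python3 - <<'E'
from h import *
np.set_printoptions(precision=4,suppress=True)
t=lambda x,y:(x/5+160,y/(600/140)+175)
for n,p,z in [('g+x L',(303,165),.173),('g+x R',(600,230),.173),('g-x L',(268,262),.173),('g-x R',(568,325),.173),('grip',(468,250),.2),('deckTL',(170,30),.165),('TR',(742,160),.165),('BR',(655,420),.165),('BL',(80,287),.165)]:
    print(n,ray('top0',*t(*p),z))
c=lambda x,y:(x/4+250,y/4+110)
print('grip tri',ray('scene0',*c(371,163),.202))
t=lambda x,y:(x/5+350,y/5+215)
print('wedge',ray('top0',*t(527,157),.186), [ray('top0',*t(*p),.18) for p in [(180,142),(352,152),(525,158)]])
c=lambda x,y:(x/3.75+260,y/3.75+250)
print('wedge scene',ray('scene0',*c(133,313),.186),tri([('top0',*t(527,157)),('scene0',*c(133,313))]))
E
```

```text
g+x L [0.6311 0.2242 0.173 ]
g+x R [0.5948 0.0811 0.173 ]
g-x L [0.5764 0.2394 0.173 ]
g-x R [0.5416 0.0956 0.173 ]
grip [0.5799 0.14   0.2   ]
deckTL [0.7098 0.2928 0.165 ]
TR [0.6357 0.014  0.165 ]
BR [0.4896 0.0542 0.165 ]
BL [0.563  0.3312 0.165 ]
grip tri [0.583  0.1494 0.202 ]
wedge [ 0.5521 -0.3319  0.186 ] [array([ 0.5594, -0.1703,  0.18  ]), array([ 0.5549, -0.2512,  0.18  ]), array([ 0.5523, -0.3324,  0.18  ])]
wedge scene [ 0.5522 -0.3305  0.186 ] [ 0.5522 -0.3314  0.1875]
```

```bash
cat >> h.py <<'E'
np.set_printoptions(precision=4,suppress=True)
from scipy.spatial.transform import Rotation as Ro
def plan(p,phi,pos=None,phi0=None):
    """total shares needed in tool axes (tool down) from current to target"""
    s=robot.read_state();R=Ro.from_rotvec(s['orientation']).as_matrix()
    p0=s['tool_pos'];d=R.T@(np.array(p)-p0)/.4
    Rt=np.array([[np.cos(phi),np.sin(phi),0],[np.sin(phi),-np.cos(phi),0],[0,0,-1]]).T.reshape(3,3).T
    w=Ro.from_matrix(R.T@Rt).as_rotvec()/.5
    print('now',p0,'phi',np.arctan2(R[1,0],R[0,0]),'tilt',R[2,:2],'| slide',d,'n>=',np.linalg.norm(d)/.104,'turn',w,'n>=',np.linalg.norm(w)/.249)
E
python3 - <<'E'
from h import *
plan([.30,.36,.44],1.118)
plan([.58,.14,.44],1.322)
print(ray('top0',0,220,.2),ray('top0',95,298,.15),ray('top0',491,210,.15))
E
```

```text
now [0.2624 0.5394 0.4039] phi 1.1180355130775415 tilt [-0.0014 -0.0001] | slide [-0.3623  0.2808 -0.0897] n>= 4.49086150453742 turn [-0.0003  0.0029  0.0001] n>= 0.011658869437884882
now [0.2624 0.5394 0.4039] phi 1.1180355130775415 tilt [-0.0014 -0.0001] | slide [-0.5506  1.1509 -0.0895] n>= 12.297538776713191 turn [-0.0005  0.0029 -0.4079] n>= 1.6383110285515183
[0.61  0.738 0.2  ] [0.4287 0.5257 0.15  ] [ 0.645  -0.4291  0.15  ]
```

Request:
{"api": "arm_command", "payload": {
  "motion": [
    {"slide": [-0.072,0.056,-0.018]},
    {"slide": [-0.072,0.056,-0.018]},
    {"slide": [-0.072,0.056,-0.018]},
    {"slide": [-0.072,0.056,-0.018]},
    {"slide": [-0.072,0.056,-0.018]}
  ]
}}

```text
invalid input at $.motion[0]: expected keys slide, turn
```

```bash
python3 -c "
from h import *
plan([.58,.14,.44],1.322)
"
```

```text
now [0.2624 0.5394 0.4039] phi 1.1180355130775415 tilt [-0.0014 -0.0001] | slide [-0.5506  1.1509 -0.0895] n>= 12.297538776713191 turn [-0.0005  0.0029 -0.4079] n>= 1.6383110285515183
```

Request:
{"api": "arm_command", "payload": {
  "motion": [
    {"slide": [-0.072,0.056,-0.018],"turn": [0,0,0]},
    {"slide": [-0.072,0.056,-0.018],"turn": [0,0,0]},
    {"slide": [-0.072,0.056,-0.018],"turn": [0,0,0]},
    {"slide": [-0.072,0.056,-0.018],"turn": [0,0,0]},
    {"slide": [-0.072,0.056,-0.018],"turn": [0,0,0]}
  ]
}}

```text
t: 0.57
tool_pos: [0.3, 0.3595, 0.4405]
orientation: [2.663, 1.667, -0.001]
force: [1.3, -0.6, 0.9]
opening: 0.0925
```

```bash
python3 -c "
from h import *
plan([.58,.14,.44],1.322)
"
```

```text
now [0.3    0.3595 0.4405] phi 1.1185980983603483 tilt [-0.0008 -0.0001] | slide [-0.1877  0.8694  0.0012] n>= 8.551909932277393 turn [-0.0004  0.0015 -0.4068] n>= 1.6337627861747148
```

Request:
{"api": "arm_command", "payload": {
  "motion": [
    {"slide": [-0.0209,0.0966,0],"turn": [0,0,0]},
    {"slide": [-0.0209,0.0966,0],"turn": [0,0,0]},
    {"slide": [-0.0209,0.0966,0],"turn": [0,0,0]},
    {"slide": [-0.0209,0.0966,0],"turn": [0,0,0]},
    {"slide": [-0.0209,0.0966,0],"turn": [0,0,0]}
  ]
}}

```text
t: 0.98
tool_pos: [0.4567, 0.2374, 0.4407]
orientation: [-2.663, -1.666, -0.0]
force: [0.4, 1.1, 0.2]
opening: 0.0929
```

Request:
{"api": "arm_command", "payload": {
  "motion": [
    {"slide": [-0.0209,0.0966,0],"turn": [0,0,0]},
    {"slide": [-0.0209,0.0966,0],"turn": [0,0,0]},
    {"slide": [-0.0209,0.0966,0],"turn": [0,0,0]},
    {"slide": [-0.0209,0.0966,0],"turn": [0,0,-0.2]},
    {"slide": [0,0,0],"turn": [0,0,-0.207]}
  ]
}}

```text
t: 1.4
tool_pos: [0.5837, 0.1365, 0.4387]
orientation: [2.48, 1.927, -0.004]
force: [0.3, 1.1, 0.4]
opening: 0.093
```

Request:
{"api": "arm_command", "payload": {
  "motion": [
    {"slide": [0,0,0],"turn": [0,0,0]},
    {"slide": [0,0,0],"turn": [0,0,0]},
    {"slide": [0,0,0],"turn": [0,0,0]},
    {"slide": [0,0,0],"turn": [0,0,0]},
    {"slide": [0,0,0],"turn": [0,0,0]}
  ],
  "gripper": 55
}}

```text
t: 1.82
tool_pos: [0.5793, 0.1422, 0.4412]
orientation: [2.48, 1.928, 0.001]
force: [0.3, 0.3, 0.7]
opening: 0.064
```

```bash
python3 -c "
from h import *
plan([.58,.14,.44],1.322)
snap('wrist','w1')
print(proj('w1',[.58,.14,.202]))
"
```

```text
now [0.5793 0.1422 0.4412] phi 1.3215105085467267 tilt [0.0004 0.0006] | slide [-0.0049  0.003   0.0031] n>= 0.06285038327610064 turn [ 0.0012 -0.0007 -0.001 ] n>= 0.006814050165949555
[316.698  263.7249]
```

View pics/w1.png

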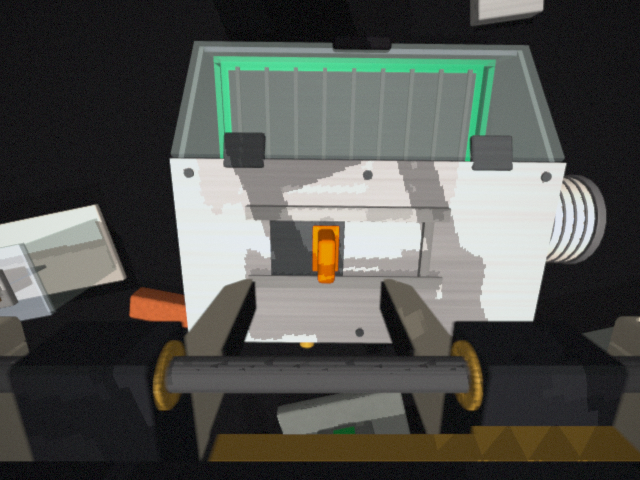

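```bash
python3 - <<'E'
import cv2
a=cv2.imread('pics/w1.png')
cv2.imwrite('pics/w1c.png',cv2.resize(a[195:295,235:455],(0,0),fx=3.6,fy=3.6,interpolation=cv2.INTER_CUBIC))
E
```

```text
(no output)
```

View pics/w1c.png

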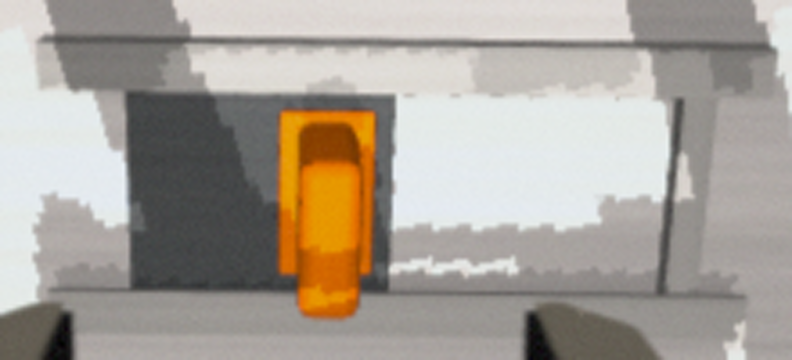

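```bash
python3 - <<'E'
from h import *
c=lambda x,y:(235+x/3.6-.36,195+y/3.6-.36)
for n,p,z in [('grip',(329,240),.202),('gripTop',(329,162),.202),('gripBot',(329,318),.202),('g up L',(40,38),.173),('g up R',(772,47),.173),('g lo L',(50,289),.173),('g lo R',(742,296),.173),('pl UL',(127,93),.169),('pl UR',(395,95),.169),('pl LL',(132,287),.169),('pl LR',(388,290),.169),('bar U',(682,100),.165),('bar L',(662,293),.165)]:
    print(n,ray('w1',*c(*p),z))
plan(list(ray('w1',*c(329,240),.202)[:2])+[.363],1.322)
E
```

```text
grip [0.5799 0.1465 0.202 ]
gripTop [0.5651 0.1502 0.202 ]
gripBot [0.5952 0.1427 0.202 ]
g up L [0.534  0.0985 0.173 ]
g up R [0.5721 0.2413 0.173 ]
g lo L [0.5865 0.084  0.173 ]
g lo R [0.6245 0.2274 0.173 ]
pl UL [0.55   0.1115 0.169 ]
pl UR [0.5641 0.1653 0.169 ]
pl LL [0.5918 0.1002 0.169 ]
pl LR [0.6062 0.154  0.169 ]
bar U [0.581  0.2238 0.165 ]
bar L [0.6234 0.2125 0.165 ]
now [0.5794 0.1421 0.4412] phi 1.3217282429447637 tilt [0.0003 0.0006] | slide [ 0.0109 -0.0017  0.1955] n>= 1.8827707709933126 turn [ 0.0012 -0.0006 -0.0005] n>= 0.005704093814270413
```

Request:
{"api": "arm_command", "payload": {
  "motion": [
    {"slide": [0.011,-0.002,0.05],"turn": [0,0,0]},
    {"slide": [0,0,0.05],"turn": [0,0,0.008]},
    {"slide": [0,0,0.045],"turn": [0,0,0]},
    {"slide": [0,0,0.035],"turn": [0,0,0]},
    {"slide": [0,0,0.017],"turn": [0,0,0]}
  ]
}}

```text
t: 2.28
tool_pos: [0.5795, 0.146, 0.3596]
orientation: [-2.483, -1.923, 0.004]
force: [-0.0, -0.3, -0.9]
opening: 0.051
```

```bash
python3 -c "
from h import *
plan([.5799,.1465,.362],1.318)
snap('wrist','w2')
"
```

```text
now [0.5795 0.146  0.3596] phi 1.3177234102465532 tilt [-0.0012 -0.0026] | slide [ 0.0014  0.0007 -0.006 ] n>= 0.059273356954229854 turn [-0.0051  0.0023 -0.0006] n>= 0.022775026574566527
```

View pics/w2.png

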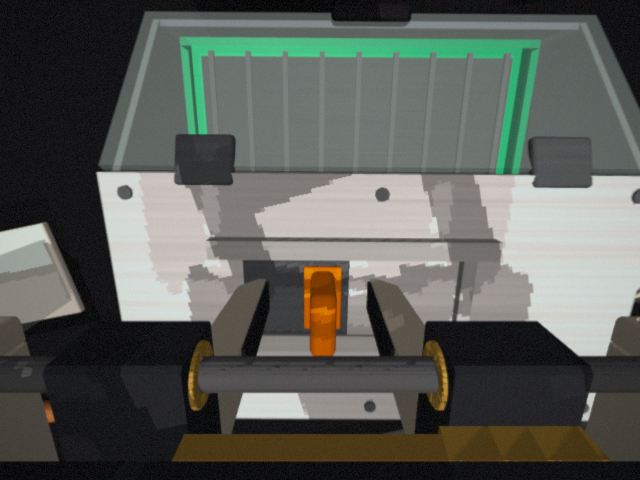

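The grip stands centred between the fingers at (323,315), so I'll close on it.

Request:
{"api": "arm_command", "payload": {
  "motion": [
    {"slide": [0,0,0],"turn": [0,0,0]},
    {"slide": [0,0,0],"turn": [0,0,0]},
    {"slide": [0,0,0],"turn": [0,0,0]},
    {"slide": [0,0,0],"turn": [0,0,0]},
    {"slide": [0,0,0],"turn": [0,0,0]}
  ],
  "gripper": 0,
  "grip_force": 25
}}

```text
t: 2.75
tool_pos: [0.5806, 0.1457, 0.363]
orientation: [2.484, 1.922, 0.002]
force: [-0.0, 0.7, 0.8]
opening: 0.0221
```

Request:
{"api": "arm_command", "payload": {
  "motion": [
    {"slide": [0,0,0],"turn": [0,0,0]},
    {"slide": [0,0,0],"turn": [0,0,0]},
    {"slide": [0.01,0,0],"turn": [0,0,0]},
    {"slide": [0.015,0,0],"turn": [0,0,0]},
    {"slide": [0.015,0,0],"turn": [0,0,0]}
  ]
}}

```text
t: 3.17
tool_pos: [0.5846, 0.1614, 0.3626]
orientation: [2.484, 1.922, 0.001]
force: [-0.5, -2.3, 4.7]
opening: 0.0121
```

Request:
{"api": "arm_command", "payload": {
  "motion": [
    {"slide": [0.02,0,0],"turn": [0,0,0]},
    {"slide": [0.02,0,0],"turn": [0,0,0]},
    {"slide": [0.02,0,0],"turn": [0,0,0]},
    {"slide": [0.02,0,0],"turn": [0,0,0]},
    {"slide": [0.015,0,0],"turn": [0,0,0]}
  ]
}}

```text
t: 3.58
tool_pos: [0.5944, 0.1991, 0.3626]
orientation: [2.483, 1.923, 0.002]
force: [1.7, -1.6, 5.7]
opening: 0.0118
```

```bash
python3 -c "
from h import *
plan([.5799+.0151,.1465+.0581,.362],1.318)
s=robot.read_state();print(s['force'],s['opening'])
"
```

```text
now [0.5944 0.1991 0.3626] phi 1.3178001719356451 tilt [0.0005 0.0018] | slide [ 0.0137 -0.0021  0.0014] n>= 0.13393479685407592 turn [ 0.0036 -0.001  -0.0004] n>= 0.015108812735048471
[ 1.7042 -1.5932  5.678 ] 0.01181297021212336
```

Request:
{"api": "arm_command", "payload": {
  "motion": [
    {"slide": [0.006,0,0],"turn": [0,0,0]},
    {"slide": [0.005,0,0],"turn": [0,0,0]},
    {"slide": [0.004,0,0],"turn": [0,0,0]},
    {"slide": [0,0,0],"turn": [0,0,0]},
    {"slide": [0,0,0],"turn": [0,0,0]}
  ]
}}

```text
t: 4.0
tool_pos: [0.5958, 0.2044, 0.3625]
orientation: [2.483, 1.923, 0.003]
force: [3.0, 0.6, 5.0]
opening: 0.0119
```

Request:
{"api": "arm_command", "payload": {
  "motion": [
    {"slide": [0.005,0,0],"turn": [0,0,0]},
    {"slide": [0.003,0,0],"turn": [0,0,0]},
    {"slide": [0,0,0],"turn": [0,0,0]},
    {"slide": [0,0,0],"turn": [0,0,0]},
    {"slide": [0,0,0],"turn": [0,0,0]}
  ]
}}

```text
t: 4.42
tool_pos: [0.5963, 0.2055, 0.3624]
orientation: [2.483, 1.92, -0.003]
force: [-1.3, -10.8, 9.4]
opening: 0.0118
```

Request:
{"api": "arm_command", "payload": {
  "motion": [
    {"slide": [0.004,0,0],"turn": [0,0,0]},
    {"slide": [0,0,0],"turn": [0,0,0]},
    {"slide": [0,0,0],"turn": [0,0,0]},
    {"slide": [0,0,0],"turn": [0,0,0]},
    {"slide": [0,0,0],"turn": [0,0,0]}
  ]
}}

```text
t: 4.83
tool_pos: [0.5966, 0.206, 0.3624]
orientation: [2.483, 1.918, -0.007]
force: [-3.3, -16.4, 11.8]
opening: 0.0118
```

Request:
{"api": "arm_command", "payload": {
  "motion": [
    {"slide": [-0.006,0,0],"turn": [0,0,0]},
    {"slide": [0,0,0],"turn": [0,0,0]},
    {"slide": [0,0,0],"turn": [0,0,0]},
    {"slide": [0,0,0],"turn": [0,0,0]},
    {"slide": [0,0,0],"turn": [0,0,0]}
  ]
}}

```text
t: 5.25
tool_pos: [0.5962, 0.2052, 0.3625]
orientation: [2.483, 1.921, -0.002]
force: [-0.8, -7.5, 6.8]
opening: 0.012
```

Request:
{"api": "arm_command", "payload": {
  "motion": [
    {"slide": [0,0,0],"turn": [0,0,0]},
    {"slide": [0,0,0],"turn": [0,0,0]},
    {"slide": [0,0,0],"turn": [0,0,0]},
    {"slide": [0,0,-0.04],"turn": [0,0,0]},
    {"slide": [0,0,-0.06],"turn": [0,0,0]}
  ],
  "gripper": 45
}}

```text
t: 5.67
tool_pos: [0.5948, 0.2064, 0.398]
orientation: [-2.481, -1.922, 0.011]
force: [0.5, -0.1, 0.7]
opening: 0.0395
```

```bash
python3 -c "
from h import *
plan([.5654,.0909,.47],1.318)
"
```

```text
now [0.5948 0.2064 0.398 ] phi 1.3180785749645691 tilt [-0.0032 -0.0069] | slide [-0.2985 -0.0003 -0.179 ] n>= 3.346558917962862 turn [-0.0138  0.0064  0.0001] n>= 0.061299250404444124
```

Request:
{"api": "arm_command", "payload": {
  "motion": [
    {"slide": [-0.04,0,-0.05],"turn": [0,0,0]},
    {"slide": [-0.07,0,-0.05],"turn": [0,0,0]},
    {"slide": [-0.075,0,0],"turn": [0,0,0]},
    {"slide": [0,0,0],"turn": [0,0,0]},
    {"slide": [0,0,0],"turn": [0,0,0]}
  ]
}}

```text
t: 6.08
tool_pos: [0.5772, 0.1338, 0.4419]
orientation: [-2.486, -1.921, -0.0]
force: [-0.6, 0.4, -0.1]
opening: 0.042
```

Request:
{"api": "arm_command", "payload": {
  "motion": [
    {"slide": [0,0,0],"turn": [0,0,0]},
    {"slide": [0,0,0],"turn": [0,0,0]},
    {"slide": [0,0,0],"turn": [0,0,0]},
    {"slide": [0,0,0],"turn": [0,0,0]},
    {"slide": [0,0,0],"turn": [0,0,0]}
  ],
  "gripper": 80
}}

```text
t: 6.5
tool_pos: [0.5774, 0.1351, 0.4415]
orientation: [-2.483, -1.924, 0.001]
force: [-0.7, -0.5, 0.4]
opening: 0.0704
```

```bash
python3 -c "
from h import *
plan([.578,.134,.44],1.318)
a=snap('wrist','w3')['pixels']
cv2.imwrite('pics/w3c.png',cv2.resize(a[195:345,235:455],(0,0),fx=3.6,fy=3.6,interpolation=cv2.INTER_CUBIC))
"
```

```text
now [0.5774 0.1351 0.4415] phi 1.3183499524038027 tilt [-0.0002 -0.0007] | slide [-0.0023  0.0021  0.0036] n>= 0.04637877036776823 turn [-0.0015  0.0004  0.0007] n>= 0.0067051233649554134
```

View pics/w3c.png

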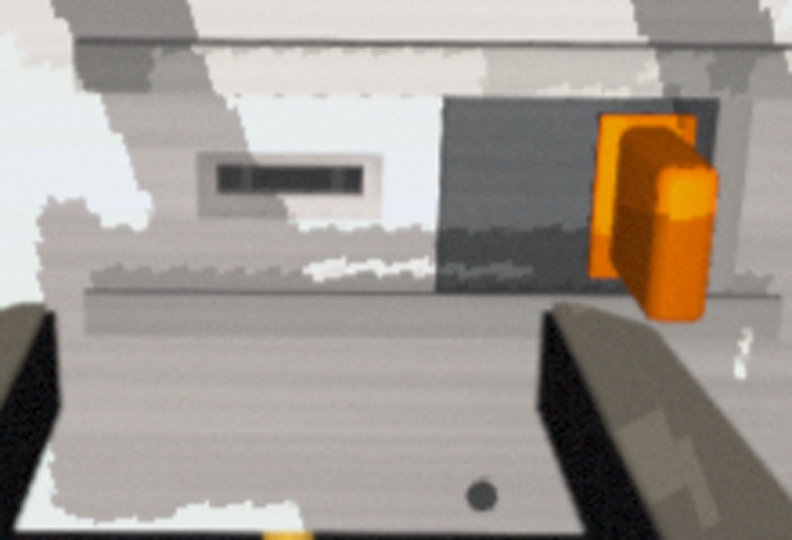

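```bash
python3 - <<'E'
from h import *
c=lambda x,y:(235+x/3.6-.36,195+y/3.6-.36)
for n,p,z in [('bevel',(290,185),.165),('inner',(290,179.5),.161),('bL',(198,185),.165),('bR',(382,186),.165),('bU',(290,152),.165),('bD',(290,218),.165),('iL',(217,179),.161),('iR',(362,180),.161),('iU',(290,165),.161),('iD',(290,193),.161),('grip',(688,242),.202),('g up L',(75,40),.173),('g up R',(790,46),.173),('g lo L',(85,290),.173),('g lo R',(780,296),.173)]:
    print(n,ray('w3',*c(*p),z))
E
```

```text
bevel [0.5767 0.1318 0.165 ]
inner [0.5767 0.1318 0.161 ]
bL [0.5718 0.1126 0.165 ]
bR [0.5819 0.151  0.165 ]
bU [0.5695 0.1337 0.165 ]
bD [0.584  0.1299 0.165 ]
iL [0.5726 0.1163 0.161 ]
iR [0.5807 0.147  0.161 ]
iU [0.5735 0.1326 0.161 ]
iD [0.5797 0.131  0.161 ]
grip [0.5948 0.2043 0.202 ]
g up L [0.5337 0.0981 0.173 ]
g up R [0.5709 0.2378 0.173 ]
g lo L [0.5862 0.084  0.173 ]
g lo R [0.6246 0.228  0.173 ]
```

```bash
cat >> h.py <<'E'
def rows(p,phi,n,m=None):
    s=robot.read_state();R=Ro.from_rotvec(s['orientation']).as_matrix()
    p0=s['tool_pos'];dp=(np.array(p)-p0)/n/.4
    f0=np.arctan2(R[1,0],R[0,0]);df=(phi-f0)/n
    for i in range(n):
        f=f0+i*df
        print('%d %.3f %.3f %.3f | %.3f'%(i,np.cos(f)*dp[0]+np.sin(f)*dp[1],np.sin(f)*dp[0]-np.cos(f)*dp[1],-dp[2],-df/.5))
E
python3 - <<'E'
from h import *
rows([.552,-.331,.45],-.045,15)
E
```

```text
0 -0.076 0.015 -0.001 | 0.182
1 -0.075 0.022 -0.001 | 0.182
2 -0.072 0.029 -0.001 | 0.182
3 -0.069 0.035 -0.001 | 0.182
4 -0.066 0.041 -0.001 | 0.182
5 -0.062 0.047 -0.001 | 0.182
6 -0.057 0.053 -0.001 | 0.182
7 -0.052 0.058 -0.001 | 0.182
8 -0.047 0.062 -0.001 | 0.182
9 -0.041 0.066 -0.001 | 0.182
10 -0.035 0.070 -0.001 | 0.182
11 -0.028 0.072 -0.001 | 0.182
12 -0.022 0.075 -0.001 | 0.182
13 -0.015 0.076 -0.001 | 0.182
14 -0.008 0.077 -0.001 | 0.182
```

Request:
{"api": "arm_command", "payload": {
  "motion": [
    {"slide": [-0.076,0.015,-0.005],"turn": [0,0,0.182]},
    {"slide": [-0.075,0.022,0],"turn": [0,0,0.182]},
    {"slide": [-0.072,0.029,0],"turn": [0,0,0.182]},
    {"slide": [-0.069,0.035,0],"turn": [0,0,0.182]},
    {"slide": [-0.066,0.041,0],"turn": [0,0,0.182]}
  ]
}}

```text
t: 6.97
tool_pos: [0.5682, -0.0216, 0.444]
orientation: [2.856, 1.308, 0.0]
force: [0.8, 0.1, -0.3]
opening: 0.0743
```

Request:
{"api": "arm_command", "payload": {
  "motion": [
    {"slide": [-0.062,0.047,-0.005],"turn": [0,0,0.182]},
    {"slide": [-0.057,0.053,0],"turn": [0,0,0.182]},
    {"slide": [-0.052,0.058,0],"turn": [0,0,0.182]},
    {"slide": [-0.047,0.062,0],"turn": [0,0,0.182]},
    {"slide": [-0.041,0.066,0],"turn": [0,0,0.182]}
  ]
}}

```text
t: 7.38
tool_pos: [0.5596, -0.1773, 0.446]
orientation: [3.078, 0.629, 0.0]
force: [0.2, 0.4, -0.1]
opening: 0.0742
```

Request:
{"api": "arm_command", "payload": {
  "motion": [
    {"slide": [-0.035,0.07,-0.005],"turn": [0,0,0.182]},
    {"slide": [-0.028,0.072,0],"turn": [0,0,0.182]},
    {"slide": [-0.022,0.075,0],"turn": [0,0,0.182]},
    {"slide": [-0.015,0.076,0],"turn": [0,0,0.182]},
    {"slide": [-0.008,0.077,0],"turn": [0,0,0.182]}
  ]
}}

```text
t: 7.8
tool_pos: [0.5506, -0.3325, 0.4479]
orientation: [3.14, -0.081, 0.0]
force: [0.3, 0.5, 0.1]
opening: 0.0742
```

Request:
{"api": "arm_command", "payload": {
  "motion": [
    {"slide": [0,0,0],"turn": [0,0,0]},
    {"slide": [0,0,0],"turn": [0,0,0]},
    {"slide": [0,0,0],"turn": [0,0,0]},
    {"slide": [0,0,0],"turn": [0,0,0]},
    {"slide": [0,0,0],"turn": [0,0,0]}
  ]
}}

```text
t: 8.22
tool_pos: [0.5512, -0.3298, 0.4482]
orientation: [-3.141, 0.071, -0.0]
force: [-0.1, 0.2, 0.6]
opening: 0.0742
```

```bash
python3 -c "
from h import *
plan([.552,-.331,.45],-.045)
a=snap('wrist','w4')['pixels']
"
```

```text
now [ 0.5512 -0.3298  0.4482] phi -0.04516441188447769 tilt [ 0.0003 -0.0001] | slide [ 0.0021  0.0029 -0.0046] n>= 0.05615518698092195 turn [-0.0002 -0.0005 -0.0003] n>= 0.002660666315913153
```

View pics/w4.png

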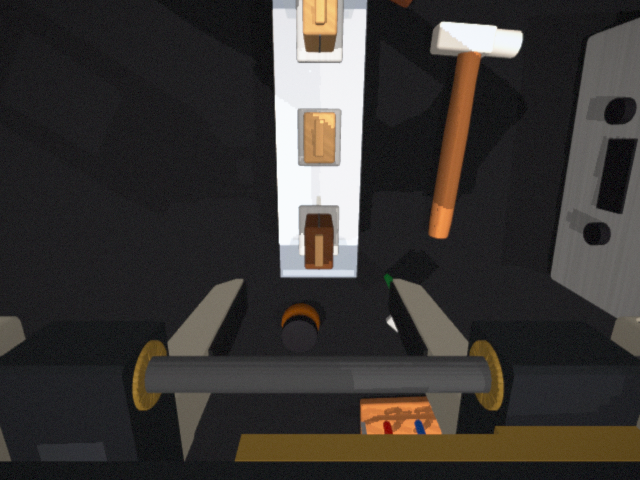

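```bash
python3 - <<'E'
import cv2
a=cv2.imread('pics/w4.png')
cv2.imwrite('pics/w4c.png',cv2.resize(a[195:285,260:380],(0,0),fx=6,fy=6,interpolation=cv2.INTER_CUBIC))
E
```

```text
(no output)
```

View pics/w4c.png

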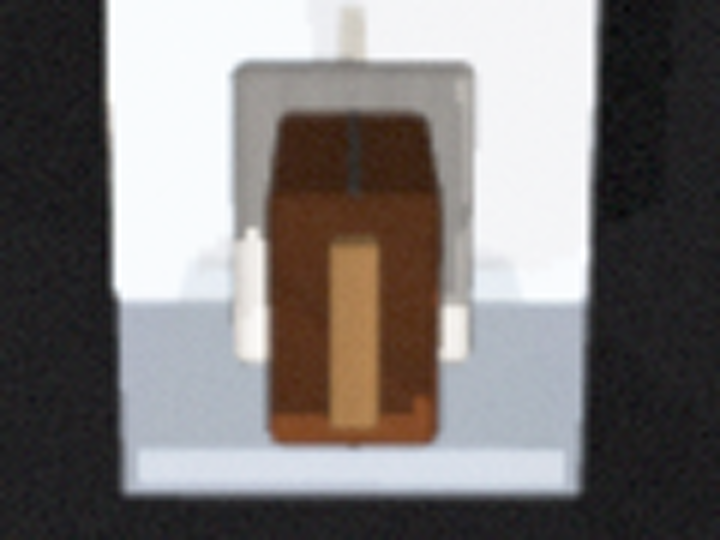

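```bash
python3 - <<'E'
from h import *
c=lambda x,y:(260+x/6-.42,195+y/6-.42)
h=ray('w4',*c(354,319),.18);print(h)
print([ray('w4',*c(*p),.18) for p in [(268,319),(440,319),(354,193),(354,445)]])
print('band',[ray('w4',*c(*p),.13) for p in [(235,65),(473,65),(235,358),(470,358)]])
print('tier',[ray('w4',*p,.122) for p in [(273,9),(367,9),(280,277),(357,277)]])
plan([h[0],h[1],.324],-.045)
E
```

```text
[ 0.55   -0.3317  0.18  ]
[array([ 0.5392, -0.3312,  0.18  ]), array([ 0.5608, -0.3322,  0.18  ]), array([ 0.5507, -0.3154,  0.18  ]), array([ 0.5493, -0.3486,  0.18  ])]
band [array([ 0.5338, -0.3083,  0.13  ]), array([ 0.5684, -0.3099,  0.13  ]), array([ 0.5311, -0.3532,  0.13  ]), array([ 0.5667, -0.3548,  0.13  ])]
tier [array([ 0.5227, -0.156 ,  0.122 ]), array([ 0.5949, -0.1593,  0.122 ]), array([ 0.5113, -0.3781,  0.122 ]), array([ 0.5845, -0.3813,  0.122 ])]
now [ 0.5512 -0.3299  0.4482] phi -0.045313176847324804 tilt [0.0003 0.0001] | slide [-0.0029  0.0046  0.3106] n>= 2.9868947267124453 turn [ 0.0002 -0.0007 -0.0006] n>= 0.003817880878452138
```

Request:
{"api": "arm_command", "payload": {
  "motion": [
    {"slide": [-0.003,0.0046,0.06],"turn": [0,0,0.006]},
    {"slide": [0,0,0.08],"turn": [0,0,0]},
    {"slide": [0,0,0.08],"turn": [0,0,0]},
    {"slide": [0,0,0.06],"turn": [0,0,0]},
    {"slide": [0,0,0.031],"turn": [0,0,0]}
  ]
}}

```text
t: 8.68
tool_pos: [0.5488, -0.3313, 0.3194]
orientation: [-3.138, 0.077, 0.007]
force: [-0.6, -0.8, -0.7]
opening: 0.0743
```

Request:
{"api": "arm_command", "payload": {
  "motion": [
    {"slide": [0,0,0],"turn": [0,0,0]},
    {"slide": [0,0,0],"turn": [0,0,0]},
    {"slide": [0,0,0],"turn": [0,0,0]},
    {"slide": [0,0,0],"turn": [0,0,0]},
    {"slide": [0,0,0],"turn": [0,0,0]}
  ],
  "gripper": 30,
  "grip_force": 35
}}

```text
t: 9.1
tool_pos: [0.5501, -0.3333, 0.3259]
orientation: [3.139, -0.079, 0.005]
force: [0.5, -0.6, 0.6]
opening: 0.0455
```

```bash
python3 -c "
from h import *
plan([.55,-.3317,.324],-.048)
a=snap('wrist','w5')['pixels']
"
```

```text
now [ 0.5501 -0.3333  0.3259] phi -0.05041324151541992 tilt [0.003  0.0019] | slide [-0.0005 -0.0039  0.0048] n>= 0.05949451083198382 turn [ 0.0039 -0.006  -0.0048] n>= 0.03468710632766365
```

View pics/w5.png

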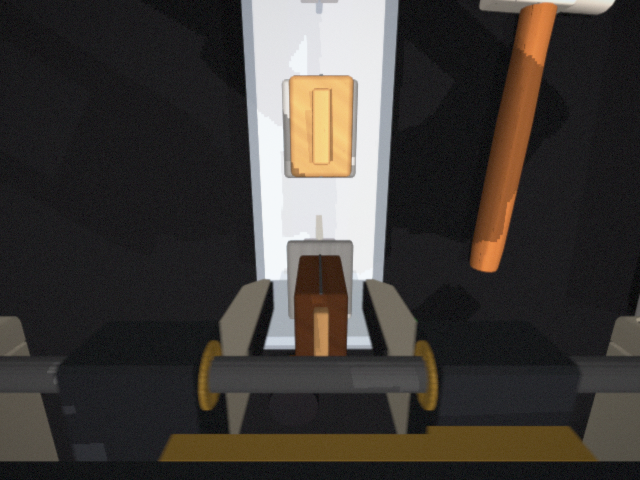

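The dark handle is centred between the fingers at (320,305), so I'll grip it.

Request:
{"api": "arm_command", "payload": {
  "motion": [
    {"slide": [0,0,0],"turn": [0,0,0]},
    {"slide": [0,0,0],"turn": [0,0,0]},
    {"slide": [0,0,0],"turn": [0,0,0]},
    {"slide": [0,0,0],"turn": [0,0,0]},
    {"slide": [0,0,0],"turn": [0,0,0]}
  ],
  "gripper": 0,
  "grip_force": 40
}}

```text
t: 9.57
tool_pos: [0.5496, -0.3329, 0.3238]
orientation: [3.14, -0.079, 0.001]
force: [1.1, -0.0, 1.6]
opening: 0.0221
```

Request:
{"api": "arm_command", "payload": {
  "motion": [
    {"slide": [0,0,0],"turn": [0,0,0]},
    {"slide": [0,0,0],"turn": [0,0,0]},
    {"slide": [0,0,-0.01],"turn": [0,0,0]},
    {"slide": [0,0,-0.02],"turn": [0,0,0]},
    {"slide": [0,0,-0.03],"turn": [0,0,0]}
  ]
}}

```text
t: 9.98
tool_pos: [0.5493, -0.3325, 0.3466]
orientation: [-3.139, 0.079, 0.003]
force: [0.3, 0.5, -1.9]
opening: 0.0221
```

Request:
{"api": "arm_command", "payload": {
  "motion": [
    {"slide": [0,0,-0.05],"turn": [0,0,0]},
    {"slide": [0,0,-0.06],"turn": [0,0,0]},
    {"slide": [0,0,-0.07],"turn": [0,0,0]},
    {"slide": [0,0,-0.06],"turn": [0,0,0]},
    {"slide": [0,0,-0.05],"turn": [0,0,0]}
  ]
}}

```text
t: 10.4
tool_pos: [0.5492, -0.3328, 0.4672]
orientation: [3.139, -0.08, 0.002]
force: [0.4, -0.5, -1.4]
opening: 0.022
```

```bash
python3 -c "
from h import *
plan([.55,-.3317,.51],-.048)
a=snap('wrist','w6')['pixels']
print(robot.read_state()['force'],robot.read_state()['opening'])
"
```

```text
now [ 0.5492 -0.3328  0.4672] phi -0.050643710944171944 tilt [0.0016 0.0015] | slide [ 0.002  -0.0028 -0.107 ] n>= 1.0289762296952842 turn [ 0.003  -0.0033 -0.0053] n>= 0.027712247400530104
[ 0.1915 -0.4267  1.7071] 0.02179767702668882
```

View pics/w6.png

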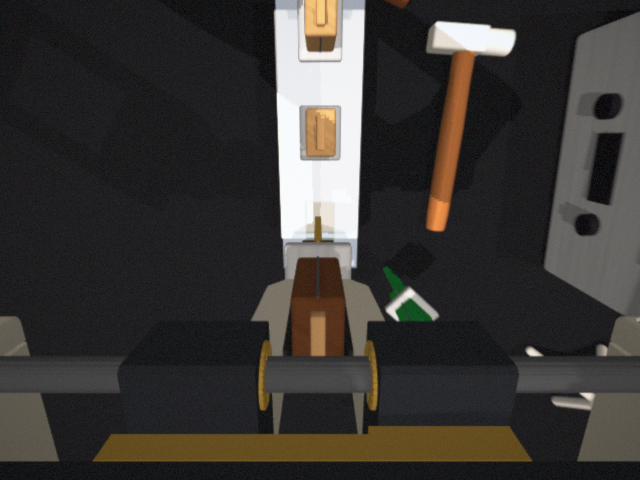

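Request:
{"api": "arm_command", "payload": {
  "motion": [
    {"slide": [0,0,-0.05],"turn": [0,0,0]},
    {"slide": [0,0,-0.06],"turn": [0,0,0]},
    {"slide": [0,0,-0.06],"turn": [0,0,0]},
    {"slide": [0,0,-0.03],"turn": [0,0,0]},
    {"slide": [0,0,0],"turn": [0,0,0]}
  ]
}}

```text
t: 10.87
tool_pos: [0.5493, -0.3328, 0.548]
orientation: [3.137, -0.079, 0.007]
force: [0.5, -0.3, -0.2]
opening: 0.0219
```

```bash
python3 -c "
from h import *
rows([.5767,.1318,.547],-.258,20)
"
```

```text
0 0.000 -0.058 0.000 | 0.021
1 -0.000 -0.058 0.000 | 0.021
2 -0.001 -0.058 0.000 | 0.021
3 -0.001 -0.058 0.000 | 0.021
4 -0.002 -0.058 0.000 | 0.021
5 -0.003 -0.058 0.000 | 0.021
6 -0.003 -0.058 0.000 | 0.021
7 -0.004 -0.058 0.000 | 0.021
8 -0.004 -0.058 0.000 | 0.021
9 -0.005 -0.058 0.000 | 0.021
10 -0.006 -0.058 0.000 | 0.021
11 -0.006 -0.058 0.000 | 0.021
12 -0.007 -0.058 0.000 | 0.021
13 -0.007 -0.058 0.000 | 0.021
14 -0.008 -0.058 0.000 | 0.021
15 -0.009 -0.058 0.000 | 0.021
16 -0.009 -0.057 0.000 | 0.021
17 -0.010 -0.057 0.000 | 0.021
18 -0.010 -0.057 0.000 | 0.021
19 -0.011 -0.057 0.000 | 0.021
```

Request:
{"api": "arm_command", "payload": {
  "motion": [
    {"slide": [0,-0.03,0],"turn": [0,0,0.021]},
    {"slide": [0,-0.058,0],"turn": [0,0,0.021]},
    {"slide": [-0.001,-0.058,0],"turn": [0,0,0.021]},
    {"slide": [-0.001,-0.07,0],"turn": [0,0,0.021]},
    {"slide": [-0.002,-0.07,0],"turn": [0,0,0.021]}
  ]
}}

```text
t: 11.28
tool_pos: [0.5562, -0.2179, 0.5416]
orientation: [-3.136, 0.164, 0.004]
force: [-0.3, 0.6, -2.4]
opening: 0.0215
```

Request:
{"api": "arm_command", "payload": {
  "motion": [
    {"slide": [-0.003,-0.06,0],"turn": [0,0,0.021]},
    {"slide": [-0.003,-0.06,0],"turn": [0,0,0.021]},
    {"slide": [-0.004,-0.06,0],"turn": [0,0,0.021]},
    {"slide": [-0.004,-0.06,0],"turn": [0,0,0.021]},
    {"slide": [-0.005,-0.06,0],"turn": [0,0,0.021]}
  ]
}}

```text
t: 11.7
tool_pos: [0.5635, -0.0975, 0.5418]
orientation: [-3.132, 0.245, 0.004]
force: [0.1, 0.9, -1.7]
opening: 0.022
```

Request:
{"api": "arm_command", "payload": {
  "motion": [
    {"slide": [-0.006,-0.06,0],"turn": [0,0,0.021]},
    {"slide": [-0.006,-0.06,0],"turn": [0,0,0.021]},
    {"slide": [-0.007,-0.06,0],"turn": [0,0,0.021]},
    {"slide": [-0.007,-0.06,0],"turn": [0,0,0.021]},
    {"slide": [-0.008,-0.06,0],"turn": [0,0,0.021]}
  ]
}}

```text
t: 12.12
tool_pos: [0.5712, 0.023, 0.5418]
orientation: [3.124, -0.327, -0.004]
force: [0.5, -0.7, -2.9]
opening: 0.0215
```

Request:
{"api": "arm_command", "payload": {
  "motion": [
    {"slide": [-0.009,-0.057,0],"turn": [0,0,0.021]},
    {"slide": [-0.009,-0.057,0],"turn": [0,0,0.021]},
    {"slide": [-0.01,-0.057,0],"turn": [0,0,0.021]},
    {"slide": [-0.01,-0.055,0],"turn": [0,0,0.021]},
    {"slide": [-0.011,-0.03,0],"turn": [0,0,0.021]}
  ]
}}

```text
t: 12.53
tool_pos: [0.5752, 0.1282, 0.5415]
orientation: [3.115, -0.407, -0.004]
force: [0.8, 0.5, -2.1]
opening: 0.0217
```

Request:
{"api": "arm_command", "payload": {
  "motion": [
    {"slide": [0,0,0],"turn": [0,0,0]},
    {"slide": [0,0,0],"turn": [0,0,0]},
    {"slide": [0,0,0],"turn": [0,0,0]},
    {"slide": [0,0,0],"turn": [0,0,0]},
    {"slide": [0,0,0],"turn": [0,0,0]}
  ]
}}

```text
t: 12.95
tool_pos: [0.5755, 0.1252, 0.5433]
orientation: [3.114, -0.41, -0.0]
force: [0.6, 0.3, -1.9]
opening: 0.0216
```

```bash
python3 -c "
from h import *
plan([.5767,.1318,.547],-.258)
a=snap('wrist','w7')['pixels'];snap('scene','s7');snap('top','t7')
"
```

```text
now [0.5755 0.1252 0.5433] phi -0.26170971051833897 tilt [-0.0002  0.0003] | slide [-0.0014 -0.0168 -0.0092] n>= 0.18490925017073934 turn [ 0.0006  0.0003 -0.0074] n>= 0.029917641754835873
```

View pics/w7.png

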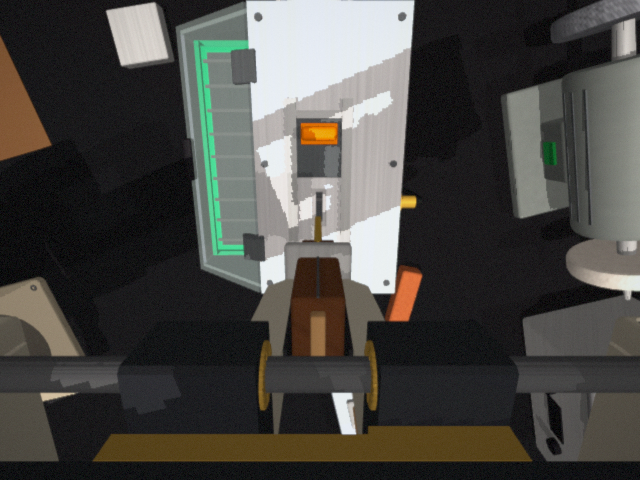

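View pics/s7.png

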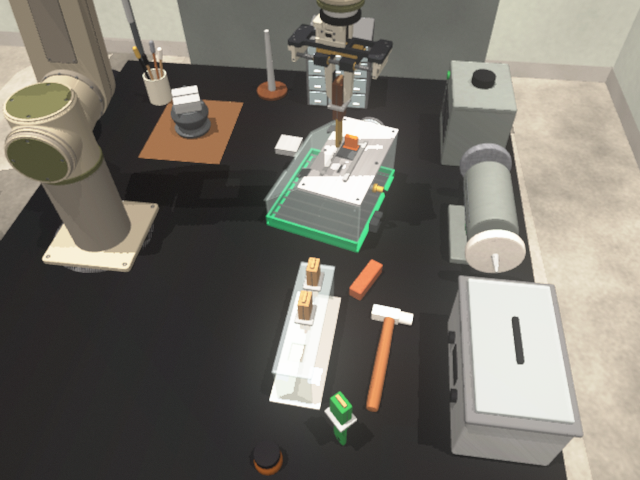

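Request:
{"api": "arm_command", "payload": {
  "motion": [
    {"slide": [-0.0014,-0.0168,0.03],"turn": [0,0,-0.007]},
    {"slide": [0,0,0.04],"turn": [0,0,0]},
    {"slide": [0,0,0.03],"turn": [0,0,0]},
    {"slide": [0,0,0.015],"turn": [0,0,0]},
    {"slide": [0,0,0],"turn": [0,0,0]}
  ]
}}

```text
t: 13.52
tool_pos: [0.5763, 0.1329, 0.4947]
orientation: [3.115, -0.402, -0.006]
force: [-0.7, -0.5, -1.8]
opening: 0.0217
```

Request:
{"api": "arm_command", "payload": {
  "motion": [
    {"slide": [0,0,0],"turn": [0,0,0]},
    {"slide": [0,0,0],"turn": [0,0,0]},
    {"slide": [0,0,0],"turn": [0,0,0]},
    {"slide": [0,0,0],"turn": [0,0,0]},
    {"slide": [0,0,0],"turn": [0,0,0]}
  ]
}}

```text
t: 13.93
tool_pos: [0.5767, 0.1327, 0.4983]
orientation: [-3.115, 0.403, -0.002]
force: [0.2, -0.3, -1.3]
opening: 0.0218
```

```bash
python3 -c "
from h import *
plan([.5767,.1318,.497],-.258)
a=snap('wrist','w8')['pixels'];b=snap('scene','s8')['pixels'];c=snap('top','t8')['pixels']
cv2.imwrite('pics/w8c.png',cv2.resize(a[165:265,260:380],(0,0),fx=6,fy=6,interpolation=cv2.INTER_CUBIC))
cv2.imwrite('pics/s8c.png',cv2.resize(b[60:190,290:410],(0,0),fx=4.5,fy=4.5,interpolation=cv2.INTER_CUBIC))
"
```

```text
now [0.5767 0.1327 0.4983] phi -0.25707849402352884 tilt [ 0.0011 -0.0004] | slide [0.0007 0.0022 0.0031] n>= 0.03758884929328915 turn [-0.0008 -0.0021  0.0018] n>= 0.011780154425891165
```

View pics/w8c.png

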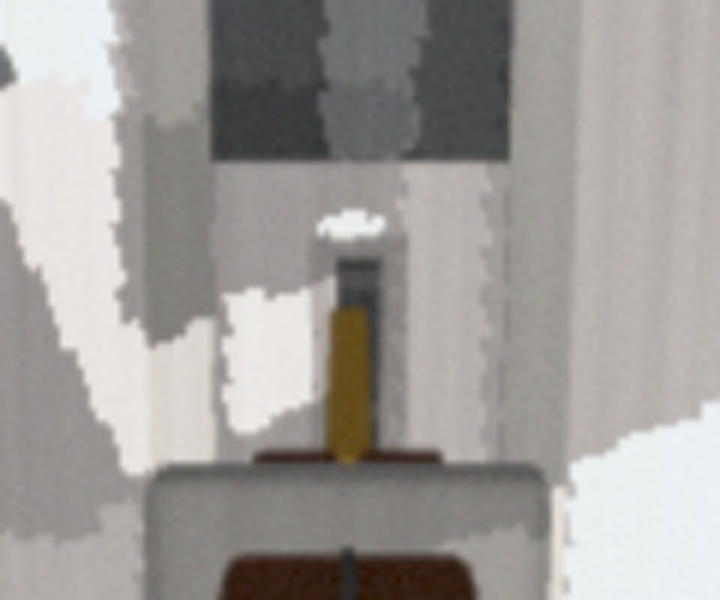

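View pics/s8c.png

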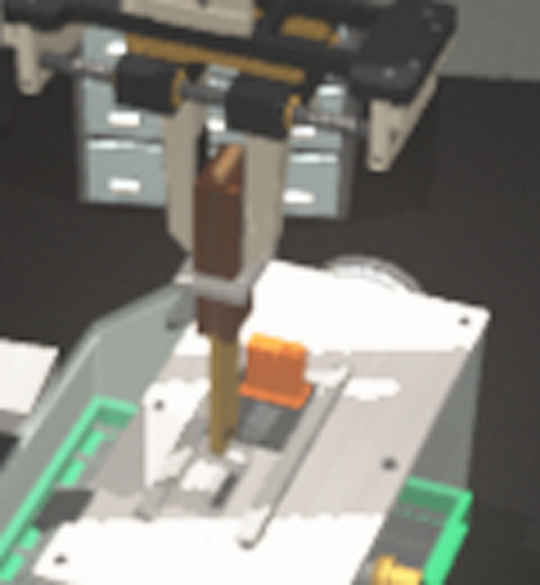

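```bash
python3 - <<'E'
from h import *
c=lambda x,y:(260+x/6-.42,165+y/6-.42)
s=robot.read_state();R=Ro.from_rotvec(s['orientation']).as_matrix();p=s['tool_pos']
def T(n,q): print(n,q,'tool mm',(R.T@(q-p))*1000)
tip=ray('w8',*c(350,310),.198);T('blank +y edge',tip)
T('slot far inner',ray('w8',*c(359.5,258),.161))
T('bevel far',ray('w8',*c(360,238),.165))
T('shutter edge',ray('w8',*c(360,160),.169))
T('slot prev',np.array([.5767,.1318,.165]))
print(proj('s8',[.5767,.1318,.165]),proj('s8',p+R@np.array([0,0,.3118])))
E
```

```text
blank +y edge [0.5793 0.1473 0.198 ] tool mm [ -1.1792 -14.7252 299.7815]
slot far inner [0.5808 0.1468 0.161 ] tool mm [  0.313  -14.6032 336.782 ]
bevel far [0.5818 0.1506 0.165 ] tool mm [  0.3614 -18.5024 332.7826]
shutter edge [0.5849 0.1627 0.169 ] tool mm [  0.3133 -31.0332 328.7845]
slot prev [0.5767 0.1318 0.165 ] tool mm [  0.2052   0.9304 332.7797]
[338.9742 167.734 ] [339.1528 160.5869]
```

Request:
{"api": "arm_command", "payload": {
  "motion": [
    {"slide": [0.0037,0.0033,0],"turn": [0,0,0]},
    {"slide": [0,0,0.015],"turn": [0,0,0]},
    {"slide": [0,0,0.013],"turn": [0,0,0]},
    {"slide": [0,0,0],"turn": [0,0,0]},
    {"slide": [0,0,0],"turn": [0,0,0]}
  ]
}}

```text
t: 14.5
tool_pos: [0.5775, 0.1311, 0.4853]
orientation: [3.115, -0.403, -0.003]
force: [0.5, -0.4, -1.3]
opening: 0.0219
```

```bash
python3 -c "
from h import *
plan([.5767,.1318,.497],-.258)
a=snap('wrist','w9')['pixels'];b=snap('scene','s9')['pixels'];c=snap('top','t9')['pixels']
cv2.imwrite('pics/w9c.png',cv2.resize(a[165:265,260:380],(0,0),fx=6,fy=6,interpolation=cv2.INTER_CUBIC))
cv2.imwrite('pics/s9c.png',cv2.resize(b[100:200,290:400],(0,0),fx=6,fy=6,interpolation=cv2.INTER_CUBIC))
"
```

```text
now [0.5775 0.1311 0.4853] phi -0.25700638055101194 tilt [-0.0017  0.0007] | slide [-0.0026 -0.0012 -0.0293] n>= 0.28333939210078174 turn [0.0013 0.0033 0.002 ] n>= 0.016396371773398536
```

View pics/w9c.png

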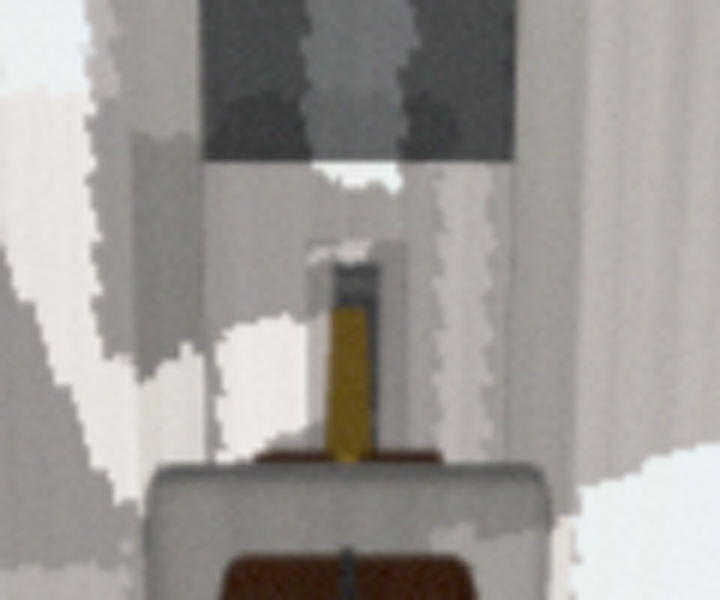

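View pics/s9c.png

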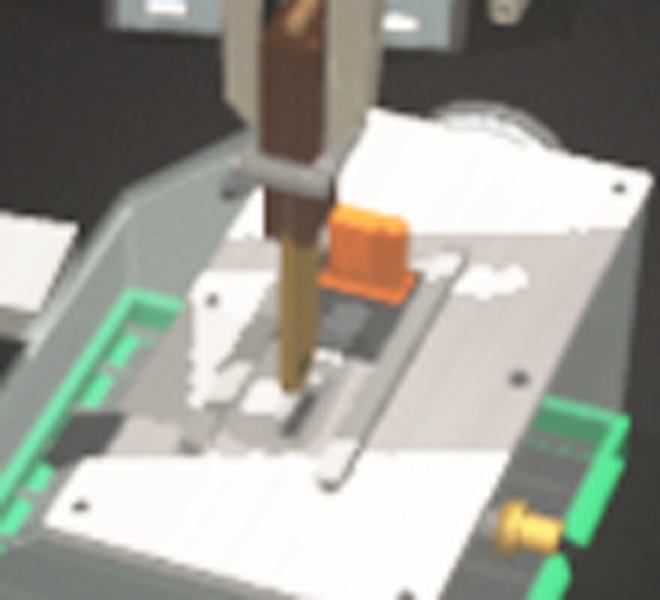

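```bash
python3 - <<'E'
from h import *
c=lambda x,y:(260+x/6-.42,165+y/6-.42)
s=robot.read_state();R=Ro.from_rotvec(s['orientation']).as_matrix();p=s['tool_pos']
def T(n,q): print(n,q,'tool mm',(R.T@(q-p))*1000)
T('blank +y edge',ray('w9',*c(350,307),p[2]-.3118+.0117))
T('slot far inner',ray('w9',*c(356,263),.161))
T('bevel far',ray('w9',*c(357,242),.165))
T('shutter edge',ray('w9',*c(357,160),.169))
E
```

```text
blank +y edge [0.5795 0.1462 0.1863] tool mm [ -2.0562 -15.0447 300.1003]
slot far inner [0.5806 0.1469 0.161 ] tool mm [ -1.2122 -16.0205 325.443 ]
bevel far [0.5817 0.1507 0.165 ] tool mm [ -1.0756 -19.9585 321.4431]
shutter edge [0.5849 0.1629 0.169 ] tool mm [ -1.1026 -32.5944 317.4435]
```

Request:
{"api": "arm_command", "payload": {
  "motion": [
    {"slide": [0.0023,0.001,0],"turn": [0,0,0]},
    {"slide": [0,0,0.01],"turn": [0,0,0]},
    {"slide": [0,0,0.01],"turn": [0,0,0]},
    {"slide": [0,0,0],"turn": [0,0,0]},
    {"slide": [0,0,0],"turn": [0,0,0]}
  ]
}}

```text
t: 15.07
tool_pos: [0.5784, 0.1305, 0.4776]
orientation: [3.115, -0.403, -0.002]
force: [0.1, 0.0, -1.4]
opening: 0.0215
```

Request:
{"api": "arm_command", "payload": {
  "motion": [
    {"slide": [0,0,0],"turn": [0,0,0]},
    {"slide": [0,0,0],"turn": [0,0,0]},
    {"slide": [0,0,0],"turn": [0,0,0]},
    {"slide": [0,0,0],"turn": [0,0,0]},
    {"slide": [0,0,0],"turn": [0,0,0]}
  ]
}}

```text
t: 15.48
tool_pos: [0.5785, 0.1305, 0.4785]
orientation: [-3.116, 0.403, -0.0]
force: [0.4, -0.2, -1.5]
opening: 0.0221
```

```bash
python3 -c "
from h import *
plan([.5767,.1318,.497],-.258)
a=snap('wrist','w10')['pixels']
cv2.imwrite('pics/w10c.png',cv2.resize(a[165:265,260:380],(0,0),fx=6,fy=6,interpolation=cv2.INTER_CUBIC))
"
```

```text
now [0.5785 0.1305 0.4785] phi -0.2570393265949813 tilt [ 0.0002 -0.0001] | slide [-0.0052 -0.0021 -0.0463] n>= 0.448111764350429 turn [-0.0002 -0.0004  0.0019] n>= 0.007922158878498323
```

View pics/w10c.png

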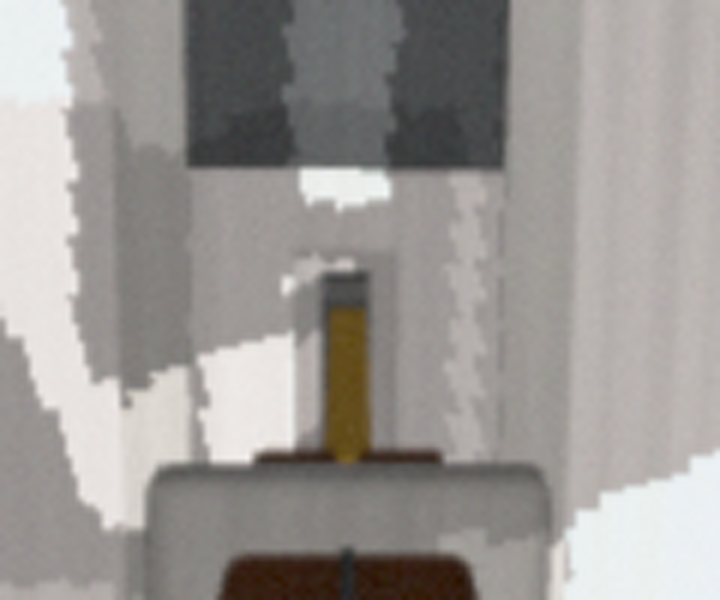

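```bash
python3 - <<'E'
from h import *
c=lambda x,y:(260+x/6-.42,165+y/6-.42)
s=robot.read_state();R=Ro.from_rotvec(s['orientation']).as_matrix();p=s['tool_pos']
def T(n,q): print(n,q,'tool mm',(R.T@(q-p))*1000)
T('blank +y edge',ray('w10',*c(348,307),p[2]-.3118+.0117))
T('slot far inner',ray('w10',*c(347,271),.161))
T('bevel far',ray('w10',*c(347,253),.165))
T('shutter edge',ray('w10',*c(347,167),.169))
E
```

```text
blank +y edge [0.5807 0.1455 0.1783] tool mm [ -1.6697 -15.0747 300.1007]
slot far inner [0.5809 0.147  0.161 ] tool mm [ -1.8337 -16.5326 317.4462]
bevel far [0.5818 0.1503 0.165 ] tool mm [ -1.8292 -19.9833 313.4464]
shutter edge [0.5851 0.1629 0.169 ] tool mm [ -1.8287 -32.9608 309.4472]
```

Request:
{"api": "arm_command", "payload": {
  "motion": [
    {"slide": [-0.0003,0,0.006],"turn": [0,0,0]},
    {"slide": [0,0,0.008],"turn": [0,0,0]},
    {"slide": [0,0,0.008],"turn": [0,0,0]},
    {"slide": [0,0,0.008],"turn": [0,0,0]},
    {"slide": [0,0,0.005],"turn": [0,0,0]}
  ]
}}

```text
t: 15.95
tool_pos: [0.5783, 0.1305, 0.4634]
orientation: [3.115, -0.402, -0.001]
force: [0.2, -0.4, -2.2]
opening: 0.0219
```

Request:
{"api": "arm_command", "payload": {
  "motion": [
    {"slide": [0,0,0],"turn": [0,0,0]},
    {"slide": [0,0,0],"turn": [0,0,0]},
    {"slide": [0,0,0.005],"turn": [0,0,0]},
    {"slide": [0,0,0.005],"turn": [0,0,0]},
    {"slide": [0,0,0.005],"turn": [0,0,0]}
  ]
}}

```text
t: 16.37
tool_pos: [0.5784, 0.1305, 0.4583]
orientation: [-3.116, 0.403, -0.0]
force: [0.3, -0.1, -2.0]
opening: 0.0219
```

```bash
python3 -c "
from h import *
plan([.5785,.1305,.417],-.258)
s=robot.read_state();print(s['force'],s['wrist_torque'])
a=snap('wrist','w11')['pixels'];b=snap('scene','s11')['pixels']
cv2.imwrite('pics/w11c.png',np.hstack([cv2.resize(a[165:265,260:380],(420,350),interpolation=cv2.INTER_CUBIC),cv2.resize(b[100:200,290:400],(375,350),interpolation=cv2.INTER_CUBIC)]))
"
```

```text
now [0.5784 0.1305 0.4583] phi -0.2569874618393513 tilt [ 0.0002 -0.0001] | slide [ 0.0003 -0.      0.1032] n>= 0.9924246554408902 turn [-0.0002 -0.0005  0.002 ] n>= 0.008382994333239123
[ 0.2621 -0.0788 -1.9775] [-0.1161  0.1171 -0.0172]
```

View pics/w11c.png

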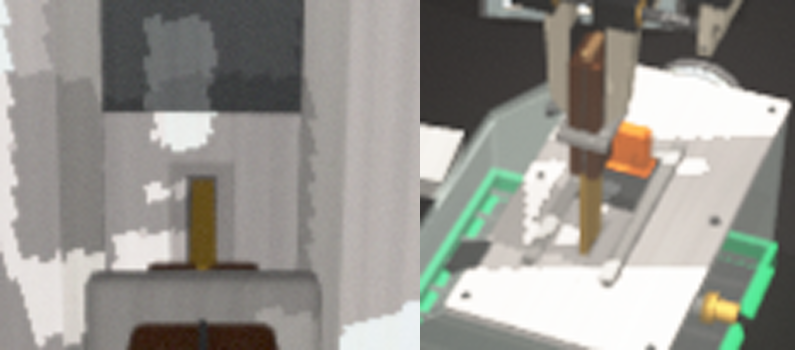

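The blank has entered the slot centred, and the force is only the clamp's weight. I'll continue down.

Request:
{"api": "arm_command", "payload": {
  "motion": [
    {"slide": [0,0,0.01],"turn": [0,0,0]},
    {"slide": [0,0,0.012],"turn": [0,0,0]},
    {"slide": [0,0,0.012],"turn": [0,0,0]},
    {"slide": [0,0,0.012],"turn": [0,0,0]},
    {"slide": [0,0,0.01],"turn": [0,0,0]}
  ]
}}

```text
t: 16.88
tool_pos: [0.5782, 0.1305, 0.435]
orientation: [3.115, -0.403, -0.001]
force: [-0.6, -0.3, -1.8]
opening: 0.022
```

Request:
{"api": "arm_command", "payload": {
  "motion": [
    {"slide": [0,0,0.01],"turn": [0,0,0]},
    {"slide": [0,0,0.012],"turn": [0,0,0]},
    {"slide": [0,0,0.01],"turn": [0,0,0]},
    {"slide": [0,0,0.009],"turn": [0,0,0]},
    {"slide": [0,0,0.005],"turn": [0,0,0]}
  ]
}}

```text
t: 17.3
tool_pos: [0.5783, 0.1305, 0.4168]
orientation: [3.116, -0.403, -0.001]
force: [-0.3, 0.5, -2.4]
opening: 0.0217
```

Request:
{"api": "arm_command", "payload": {
  "motion": [
    {"slide": [0,0,0],"turn": [0,0,0]},
    {"slide": [0,0,0],"turn": [0,0,0]},
    {"slide": [0,0,0],"turn": [0,0,0]},
    {"slide": [0,0,0],"turn": [0,0,0]},
    {"slide": [0,0,0],"turn": [0,0,0]}
  ]
}}

```text
t: 17.72
tool_pos: [0.5784, 0.1305, 0.4179]
orientation: [-3.116, 0.403, -0.001]
force: [-0.6, -0.1, -1.6]
opening: 0.0219
```

```bash
python3 -c "
from h import *
plan([.5785,.1305,.417],-.258)
s=robot.read_state();print(s['force'],s['wrist_torque'])
a=snap('wrist','w12')['pixels'];b=snap('scene','s12')['pixels'];snap('top','t12')
cv2.imwrite('pics/w12c.png',np.hstack([cv2.resize(a[145:265,250:390],(420,360),interpolation=cv2.INTER_CUBIC),cv2.resize(b[115:195,300:380],(360,360),interpolation=cv2.INTER_CUBIC)]))
"
```

```text
now [0.5784 0.1305 0.4179] phi -0.25697816398538564 tilt [ 0.0005 -0.0002] | slide [0.0002 0.     0.0022] n>= 0.020988847935480774 turn [-0.0005 -0.001   0.002 ] n>= 0.009246073557766216
[-0.5741 -0.1471 -1.5775] [-0.0559  0.0895 -0.0356]
```

View pics/w12c.png

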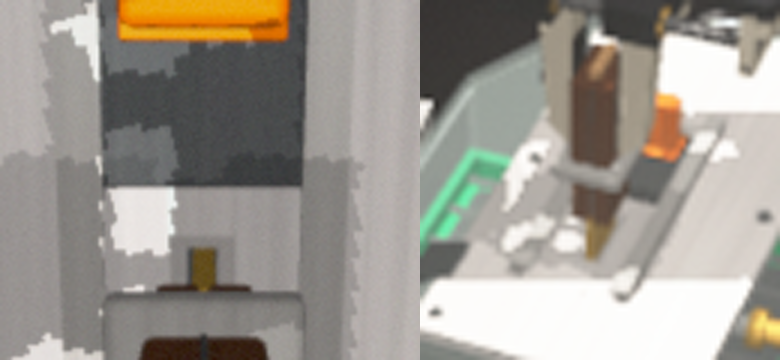

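View pics/s12.png

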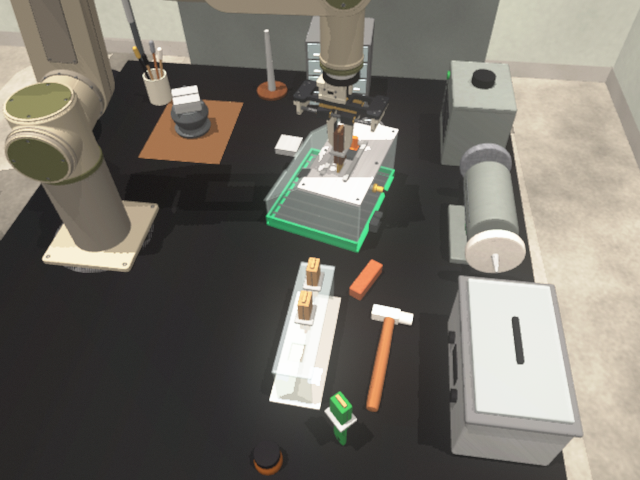

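Request:
{"api": "arm_command", "payload": {
  "motion": [
    {"slide": [0,0,0.0025],"turn": [0,0,0]},
    {"slide": [0,0,0],"turn": [0,0,0]},
    {"slide": [0,0,0],"turn": [0,0,0]},
    {"slide": [0,0,0],"turn": [0,0,0]},
    {"slide": [0,0,0],"turn": [0,0,0]}
  ]
}}

```text
t: 18.28
tool_pos: [0.5784, 0.1305, 0.4165]
orientation: [-3.116, 0.403, -0.0]
force: [-0.2, -0.1, -1.3]
opening: 0.0219
```

```bash
python3 - <<'E'
from h import *
s=robot.read_state();R=Ro.from_rotvec(s['orientation']).as_matrix();p=s['tool_pos']
print('tip z',p[2]-.3118,'tilt',R[2,:2],s['force'],s['opening'],s['dq'])
# predicted jaw lower edge facing scene camera (-y side)
b=snap('scene','s13')['pixels']
print([proj('s13',p+R@np.array([x,.015,.3118-.08])) for x in (-.01,.01)],proj('s13',p+R@np.array([0,.015,p[2]-.165])))
cv2.imwrite('pics/s13c.png',cv2.resize(b[130:185,315:365],(500,550),interpolation=cv2.INTER_CUBIC))
E
```

```text
tip z 0.10473843510155872 tilt [ 0. -0.] [-0.1597 -0.0881 -1.3107] 0.021922953711850074 [ 0.0009 -0.0001  0.0019 -0.0007  0.0023  0.0004]
[array([333.3208, 164.6309]), array([341.4666, 166.7686])] [337.2921 172.1648]
```

View pics/s13c.png

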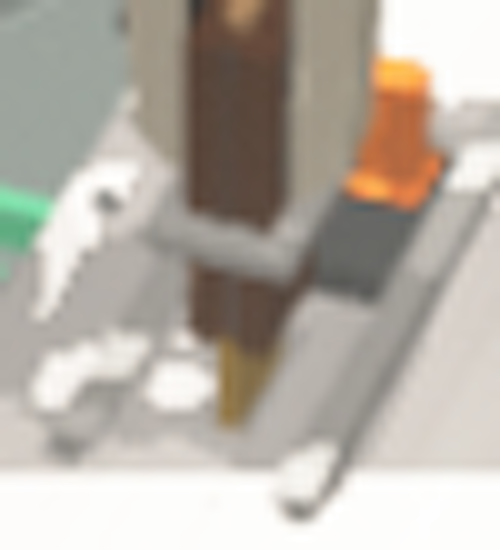

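The jaws clear the deck, about 20 mm of brass is visible, and the arm is upright and still. I'm handing it in.

```bash
python3 -c "
from plant import robot
print(robot.close_job())"
```

```text
the job is handed in; nothing more can be done
None
```

The job is handed in at about 18 s of the 64 s limit. The shutter is fully open and the brass blank hangs through the slot to about 6 cm, held by the grip alone.

**What I did:** I gripped the orange grip and slid the shutter to its end stop. The push force rose to about 17 N with no further travel, and the grip then measured 74.7 mm from the slot's centre (74 expected). I lifted the dark-handled brass clamp straight out of the rack and centred the blank over the slot with the wrist camera. I then lowered it with only the clamp's weight on the wrist.

**Last checks:**
- **Depth:** by the arm's position and the grasp height, the blank's lower end is at z ≈ 0.105 m, about 60 mm below the deck, so the jaws sit about 20 mm above it.
- **Pose:** no measurable tilt, and the joints were almost still. The grip opening held at 21.9 mm, and the wrist force was about 1.3 N, in line with the clamp's weight.
- **Other items:** the last full scene picture shows both light clamps, the mallet, the compound bar, the jar and the green look-alike where they were.

**What disagreed:**
- **Slot position:** the arm-frame estimate was about 1.5 to 2 mm off where the blank and slot lined up in the wrist view. I followed the view, and the blank entered without contact.
- **Jaw edge:** in the scene view it sits about 1 px higher than predicted. That is within the calibration error, so the depth is only confirmed to a few millimetres by camera.

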